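# Fetch the red gauge case from the packed rack

### The arm

A 6-joint arm with a two-finger parallel gripper is mounted at the origin on the work surface. World frame = base frame: x ahead of the robot, y to its left, z up, the work surface at z = 0. Lengths are in m, angles in rad, forces in N, time in s.
With the tool pointing down it reaches from about 0.25 to 0.85 m from the base axis. Payload 12.5 kg.
Tool frame: the origin (TCP) lies midway between the tips of the shut fingers; the grasp point (between the pads) lies 19 mm behind it; y points along the fingers, x is the direction in which the jaws open and shut, and the axes are right-handed (so a half turn about y gives the same grasp; the last joint's range is limited). The gripper opens to 93 mm and grips with 3 to 60 N. Pads are 15 mm wide; open, the fingers measure 128 mm over their backs; the gripper's body (75 mm by 188 mm) begins 65 mm behind the grasp point.
Start: joints at [-0.085, 0.351, 1.652, -0, 1.139, -0.085], TCP at [0.55, 0, 0.219] pointing down, gripper open.
Joint ranges: [-2.75, 2.75], [-0.79, 2.1], [0.01, 2.65], [-1.57, 4.71], [0.07, 3.14], [-2.87, 2.87]. Speed limits (rad/s): [2.22, 2.22, 2.79, 3.14, 3.14, 3.14].

### API

Orientations are given as [roll, pitch, yaw] about the fixed x, y, z axes, in that order (R = Rz(yaw) Ry(pitch) Rx(roll)).
In Python, from plant import * gives the robot as it stands.
- The arm moves only by the tool servo_tool, never from a script. Its argument "steps" is text: rows parted by semicolons, each of 7 numbers parted by spaces: the opening, from 0 (shut) to 1 (fully open), then the shift along the world's x, y, z in m, then the turn, a rotation vector about the world's x, y, z in degrees. In form: gripper tx ty tz wx wy wz; .... A call has 1 to 5 rows; each row is the pose to reach, as a shift and turn from the pose commanded when the call began; what a row does not reach only later rows make up. A row lasts 1/12 s, in which the tool goes at most 41.7 mm and 7.16 degrees, less where a joint would pass 70% of its speed; a pose out of reach is approached as far as the arm can. A call with a gripper value outside its range is refused whole. The fingers move at their own pace and stop on an object; "force" is the grip in N (left out, the last holds). Time passes only in rows, so rows that repeat a pose let the fingers close. It gives the time, the measured TCP pose, the force and the opening at its end, in the units of the state.
- get_obs(): the state, without advancing time (a new reading comes with each control period).
- capture(name): name is "scene" or "side" or "wrist"; returns the picture (420x560x3 uint8, blue, green, red); there is no depth.
- camera_model(name): a dict with "fx", "fy", "cx", "cy" (pixels), "dist_coeffs" ([k1, k2, p1, p2, k3] as OpenCV has them; the pictures are not rectified), "cam_to_world" (4x4, takes a point from camera to world coordinates). Camera axes: x right, y down, z forward; pixel columns grow to the right and rows downward; lengths in m; the calibration is good to about 2 mm. A picture is of the moment at which its call begins: read the wrist's pose just before it. camera_model takes no time and is no camera call; for the wrist camera it gives the pose at the moment of the call.
- finish_job(): hands the job in, once; it reports no verdict.
The state is a dict: "clock": time; "q": joint angles; "joint_vel": joint speeds; "effort": joint torques, N m; "eef_pos": TCP position; "orientation": TCP orientation; "wrist_force": force on the tool from outside, world axes, zero at the start; "torque": the same for the moment, N m; "gripper_width": finger opening in m.
Only numpy, scipy, OpenCV 4.12 (cv2) and the standard library are available. Lean on these libraries where they do the work, as an engineer would, in place of code of your own. Each camera call takes 0.05 s, during which the arm holds its last target.

### The job

Tip the red gauge case forward out of the tightly packed row until it leans on the rack's front rail, and let go of it there. Then take it again by its two broad sides, pull it free and stand it upright on the green pad of the tray, squarely against the tray's back stop. Leave the other cases standing in their places.

Things in the scene. Friction and masses are not known exactly. Their poses are not given: they have to be found in the camera images.
- red_case: red plastic gauge case, 0.2-0.45 kg, in one of the 3 middle places of a row of 5 equal cases, 1 mm apart. 34 mm thick (y), 70 deep (x), 150 high (z). Origin: centre of underside; -x: front (white label). Tipped forward about its lower front edge past 0.45 rad it falls on to lean on the rail; let go sooner it falls back.
- tab (a point): centre of the black pull tab on the red case's top, near its front: 10 mm along the case's x, 20 along y, 18 high; in the case's frame at x -23, y 0, z 159 mm. The other cases have the same tab, 35 mm away sideways. Can be pinched front to back from above, fingers opened at most about 60 mm (rack lip behind).
- rack: grey rack, fixed. Origin: underside, below the row's middle; +x to the row's back, y along the row. Row floor at z 12 mm, from x -105; case fronts at x -35. Open back frame (posts, two cross bars) at x 36 mm, 176 high; its top lip reaches 7 mm over the cases' back edges, 10 mm above their tops, so they cannot be lifted straight up but can tip forward. End walls at y +-89 to 99 mm, 132 high.
- rail (a point): middle of the rack's front rest rail: steel bar, diameter 12 mm, along the rack's y, 188 mm long, at x -88, z 79 mm of the rack. A case tipped about its lower front edge leans on it at about 0.6 rad from upright, touching 85 mm up its front; its top then stands out in front of the row, free on both sides.
- tray: aluminium tray, fixed, 150 (x) by 100 (y) by 7 mm. Origin: centre of underside. Green pad 64 mm wide in y, x -60 to +50, top at z 10 mm. Back stop: upright plate 80 mm wide, face at x +50, top at z 57 mm. The case standing against it, depth along the tray's x, has its origin at x +15, y 0; either end of the case may meet the stop.
- case_a: blue case like the red one (same size, axes, origin and tab), in the row
- case_b: grey case like the red one, in the row
- case_c: grey case like the red one, at one end of the row
- case_d: blue case like the red one, at one end of the row

How it is judged:
By the outcome, as a careful person would: the job done as asked, in the order asked, and still so for the second after the job is handed in, with the robot touching nothing.
It also fails if it takes over 61 s, if anything falls off the work surface, if the arm or the gripper's body presses on something with over 40 N, if the wrist force passes 120 N, or if a joint passes its speed limit or range.

## Working session

There is one attempt and no reset: what is moved stays moved. The work goes in short steps, Python scripts to look and compute and a tool call to move; the robot and the scene stay as the last step left them, time stands still between calls to the robot, and variables do not carry over. Pictures are saved under pics/ and viewed, and the job is handed in when it is done.

Besides the shell and the picture viewer there is one more tool, called after "Request:" by a JSON object that holds its "fn" and its "kwargs", one argument or row to a line. servo_tool: Moves the arm, as the interface text tells. Its arguments: {"type":"object","properties":{"steps":{"type":"string"},"force":{"type":"number"}},"required":["steps"]}

```bash
ls; mkdir -p pics; python3 - <<'E'
from plant import *
import cv2
print(get_obs())
for n in ("scene","side","wrist"):
    m=camera_model(n); print(n,m)
    cv2.imwrite(f"pics/{n}0.png",capture(n))
E
```

```text
pics
{'clock': 0.0, 'q': array([-8.45870042e-02,  3.51250593e-01,  1.65239929e+00,  2.32001056e-05,
        1.13912793e+00, -8.45958217e-02]), 'joint_vel': array([-0.00029952, -0.00026733, -0.00013295,  0.00028435, -0.00058118,
       -0.00066552]), 'effort': array([ 1.41757551e-03, -4.97321892e+01, -2.85254824e+01,  6.99741254e-02,
        2.57699919e-02, -1.73020858e-04]), 'eef_pos': array([5.49659067e-01, 6.75001104e-05, 2.18103001e-01]), 'orientation': array([-1.57067520e+00,  1.17914494e-03, -8.30187522e-07]), 'wrist_force': array([ 0.77139817,  0.01994941, -0.21449214]), 'torque': array([0.0059626 , 0.00661521, 0.01189451]), 'gripper_width': 0.09325433114308171}
scene {'fx': 514.9427991557895, 'fy': 514.9427991557895, 'cx': 277.7140580423011, 'cy': 212.38766972611813, 'dist_coeffs': array([-0.15860827,  0.        ,  0.        ,  0.        ,  0.        ]), 'cam_to_world': array([[-0.86554229,  0.41257014, -0.2839409 ,  0.88372524],
       [ 0.50075946,  0.70299156, -0.50501765,  0.55567121],
       [-0.00874714, -0.57930023, -0.81506732,  1.11311645],
       [ 0.        ,  0.   
[... 345 characters left out ...]
189172,  0.80538683],
       [-0.00935528, -0.81439806, -0.58023123,  0.7559682 ],
       [ 0.        ,  0.        ,  0.        ,  1.        ]])}
wrist {'fx': 294.6781319170057, 'fy': 294.6781319170057, 'cx': 277.9539543564646, 'cy': 211.53169527341274, 'dist_coeffs': array([-0.05394678,  0.        ,  0.        ,  0.        ,  0.        ]), 'cam_to_world': array([[ 9.99999593e-01, -6.62117403e-04, -6.12604160e-04,
         5.51279283e-01],
       [-8.02890306e-04, -9.62885923e-01, -2.69907491e-01,
         7.43271207e-02],
       [-4.11157475e-04,  2.69907873e-01, -9.62886063e-01,
         3.85160350e-01],
       [ 0.00000000e+00,  0.00000000e+00,  0.00000000e+00,
         1.00000000e+00]])}
```

View pics/scene0.png

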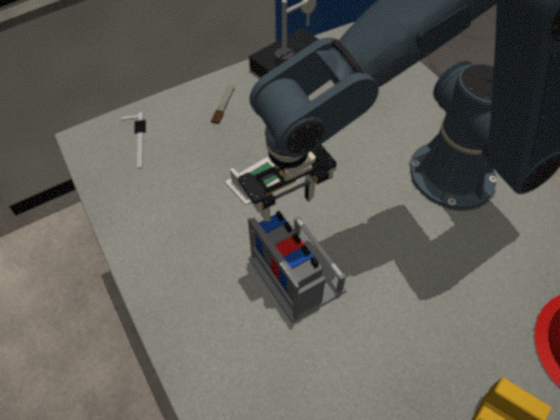

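View pics/side0.png

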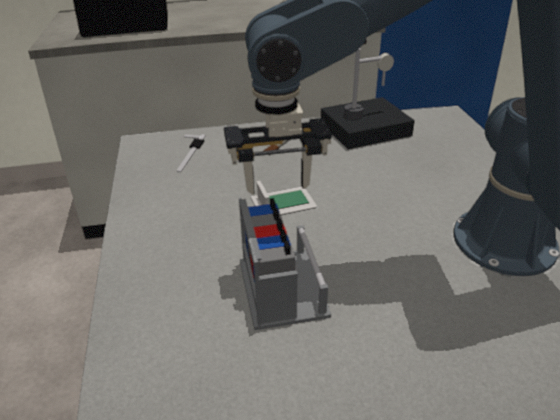

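View pics/wrist0.png

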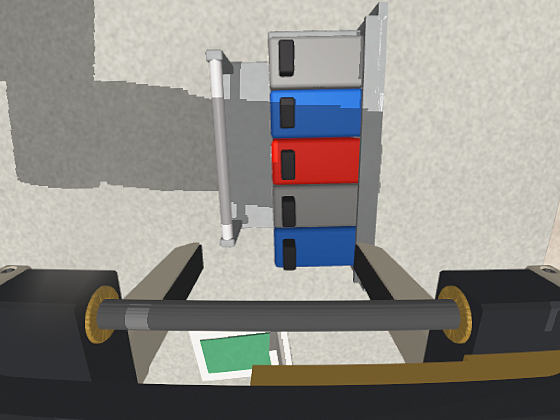

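The wrist view shows the red case in the middle of the row (about 316,160), tab at (288,165), with the rail on the left (~222,150), i.e. toward -x. The tray is at about (240,355), partly hidden. The scene and side views agree. Next I measure these.

```bash
cat > h.py <<'E'
import numpy as np, cv2
def ray(m,px):
    K=np.array([[m['fx'],0,m['cx']],[0,m['fy'],m['cy']],[0,0,1]])
    u=cv2.undistortPoints(np.array(px,float).reshape(-1,1,2),K,m['dist_coeffs']).reshape(-1,2)
    d=np.c_[u,np.ones(len(u))]@m['cam_to_world'][:3,:3].T
    return m['cam_to_world'][:3,3],d
def onz(m,px,z):
    o,d=ray(m,px); return o+d*((z-o[2])/d[:,2])[:,None]
def proj(m,P):
    K=np.array([[m['fx'],0,m['cx']],[0,m['fy'],m['cy']],[0,0,1]])
    T=np.linalg.inv(m['cam_to_world']); P=np.array(P,float).reshape(-1,3)
    r,_=cv2.Rodrigues(T[:3,:3])
    return cv2.projectPoints(P,r,T[:3,3],K,m['dist_coeffs'])[0].reshape(-1,2)
def mask(im,c):
    h=cv2.cvtColor(im,cv2.COLOR_BGR2HSV); H,S,V=cv2.split(h)
    if c=='red': return (((H<8)|(H>172))&(S>150)&(V>60)).astype(np.uint8)*255
    if c=='green': return ((H>50)&(H<95)&(S>100)&(V>30)).astype(np.uint8)*255
    if c=='blue': return ((H>100)&(H<130)&(S>120)&(V>60)).astype(np.uint8)*255
def big(mk,n=1):
    cs,_=cv2.findContours(mk,cv2.RETR_EXTERNAL,cv2.CHAIN_APPROX_NONE)
    return sorted(cs,key=cv2.contourArea)[::-1][:n]
E
python3 - <<'E'
from h import *
from plant import *
m=camera_model("wrist"); im=cv2.imread("pics/wrist0.png")
for col,z,n in (('red',.162,1),('blue',.162,2),('green',.010,1)):
    for c in big(mask(im,col),n):
        q=cv2.approxPolyDP(c,0.03*cv2.arcLength(c,True),True).reshape(-1,2)
        print(col,cv2.contourArea(c)); print(np.c_[q,onz(m,q,z)].round(4))
cv2.imwrite("pics/wz.png",cv2.resize(im[20:290,180:400],None,fx=2.2,fy=2.2,interpolation=cv2.INTER_CUBIC))
for n in("scene","side"):
    im=cv2.imread(f"pics/{n}0.png");M=camera_model(n)
    for c in big(mask(im,'green'),1):
        q=cv2.approxPolyDP(c,0.03*cv2.arcLength(c,True),True).reshape(-1,2)
        print(n,cv2.contourArea(c)); print(np.c_[q,onz(M,q,.01)].round(4))
im=cv2.imread("pics/side0.png")
cv2.imwrite("pics/sz.png",cv2.resize(im[170:340,210:350],None,fx=3.5,fy=3.5,interpolation=cv2.INTER_CUBIC))
E
```

```text
red 3833.5
[[3.590e+02 1.390e+02 6.113e-01 6.750e-02 1.620e-01]
 [2.730e+02 1.390e+02 5.476e-01 6.740e-02 1.620e-01]
 [2.730e+02 1.830e+02 5.474e-01 3.450e-02 1.620e-01]
 [3.570e+02 1.820e+02 6.120e-01 3.530e-02 1.620e-01]]
blue 4180.0
[[3.610e+02 8.900e+01 6.105e-01 1.025e-01 1.620e-01]
 [2.710e+02 9.100e+01 5.463e-01 1.008e-01 1.620e-01]
 [2.720e+02 1.360e+02 5.469e-01 6.950e-02 1.620e-01]
 [3.590e+02 1.350e+02 6.111e-01 7.040e-02 1.620e-01]]
blue 2639.0
[[ 3.550e+02  2.260e+02  6.129e-01 -3.000e-04  1.620e-01]
 [ 2.750e+02  2.270e+02  5.488e-01 -1.100e-03  1.620e-01]
 [ 2.750e+02  2.630e+02  5.487e-01 -3.250e-02  1.620e-01]
 [ 2.930e+02  2.380e+02  5.633e-01 -1.050e-02  1.620e-01]
 [ 2.960e+02  2.660e+02  5.662e-01 -3.530e-02  1.620e-01]
 [ 3.530e+02  2.650e+02  6.137e-01 -3.460e-02  1.620e-01]]
green 2056.0
[[ 2.680e+02  3.330e+02  5.359e-01 -2.215e-01  1.000e-02]
 [ 2.010e+02  3.400e+02  4.331e-01 -2.351e-01  1.000e-02]
 [ 2.080e+02  3.710e+02  4.393e-01 -2.951e-01  1.000e-02]
 [ 2.700e+02  3.640e+02  5.384e-01 -2.801e-01  1.000e-02]]
scene 59.0
[[ 2.700e+02  1.670e+02  4.398e-01 -2.741e-01  1.000e-02]
 [ 2.660e+02  1.640e+02  4.441e-01 -2.895e-01  1.000e-02]
 [ 2.520e+02  1.730e+02  4.938e-01 -2.806e-01  1.000e-02]
 [ 2.570e+02  1.740e+02  4.835e-01 -2.703e-01  1.000e-02]]
side 311.5
[[ 3.060e+02  2.020e+02  4.345e-01 -2.383e-01  1.000e-02]
 [ 2.990e+02  1.910e+02  4.415e-01 -2.921e-01  1.000e-02]
 [ 2.710e+02  1.970e+02  5.196e-01 -2.786e-01  1.000e-02]
 [ 2.780e+02  2.070e+02  5.095e-01 -2.304e-01  1.000e-02]]
```

View pics/wz.png

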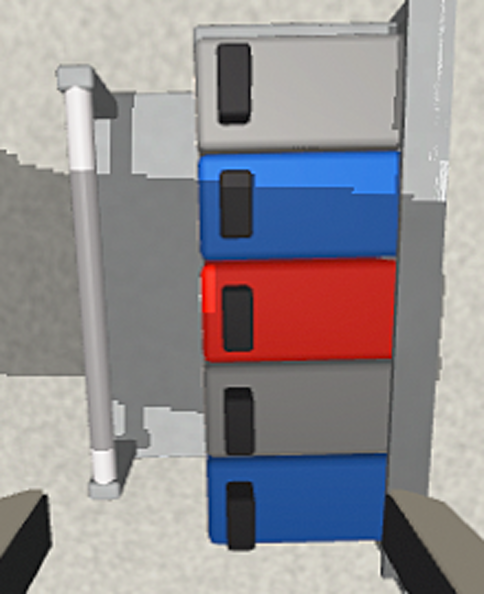

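View pics/sz.png

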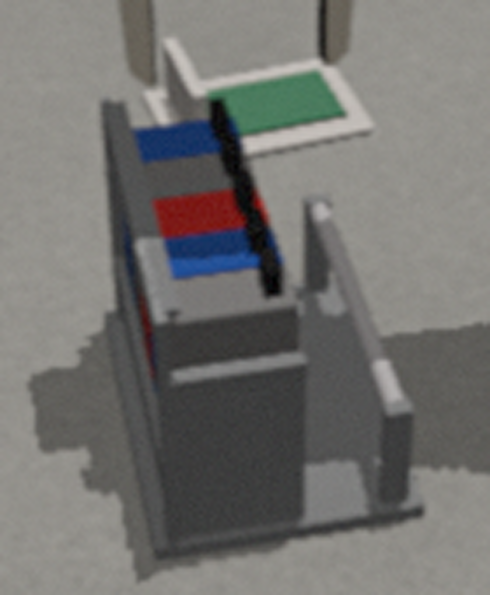

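```bash
python3 - <<'E'
from h import *
from plant import *
m=camera_model("wrist"); im=cv2.imread("pics/wrist0.png")
P=[]
for c in big(mask(im,'blue'),2)+big(mask(im,'red'),1):
    b=c.reshape(-1,2).astype(float); x0=b[:,0].min(); y0,y1=b[:,1].min()+6,b[:,1].max()-6
    # leftmost per row
    pts=[(b[b[:,1]==r][:,0].min()-.5,r) for r in np.arange(y0,y1)]
    w=onz(m,pts,.162); P.append(w); print(np.median(w,0),np.polyfit(w[:,1],w[:,0],1))
A=np.vstack(P); f=np.polyfit(A[:,1],A[:,0],1); print("front fit",f, "x at .051",np.polyval(f,.051))
g=cv2.cvtColor(im,cv2.COLOR_BGR2HSV)
mk=((g[...,2]<75)).astype(np.uint8)*255; mk[:,:274]=0;mk[:,302:]=0;mk[275:]=0;mk[:35]=0
for c in big(mk,8):
    if cv2.contourArea(c)<150: continue
    x,y,w,h=cv2.boundingRect(c); (cx,cy),_,_=cv2.minAreaRect(c)
    print("tab",x,y,w,h,onz(m,[(cx,cy),(x-.5,cy),(x+w-.5,cy),(cx,y-.5),(cx,y+h-.5)],.18).round(4).tolist())
# seams between cases at front edge
s=onz(m,[(271,88.5),(272,137),(273,184.5),(275,226),(275,265)],.162);print("seams y",s.round(4)[:,1])
# rail
r=onz(m,[(215,70),(227,232)],.079); print("rail",r)
E
```

```text
[0.54582073 0.08647068 0.162     ] [-0.02616284  0.5479345 ]
[ 0.5483444  -0.01695377  0.162     ] [-0.02464412  0.54779924]
[0.54637995 0.05195352 0.162     ] [-0.00853209  0.54682295]
front fit [-0.02462699  0.54775088] x at .051 0.5464948996930615
tab 279 40 15 37 [[0.5564, 0.1188, 0.18], [0.5516, 0.1188, 0.18], [0.5612, 0.1188, 0.18], [0.5564, 0.1297, 0.18], [0.5565, 0.1076, 0.18]]
tab 280 97 15 31 [[0.5573, 0.0855, 0.18], [0.5523, 0.0855, 0.18], [0.5623, 0.0855, 0.18], [0.5572, 0.0953, 0.18], [0.5573, 0.0755, 0.18]]
tab 282 196 14 31 [[0.5588, 0.0172, 0.18], [0.5538, 0.0172, 0.18], [0.5639, 0.0172, 0.18], [0.5587, 0.0287, 0.18], [0.5589, 0.0054, 0.18]]
tab 281 150 14 30 [[0.5578, 0.0507, 0.18], [0.553, 0.0507, 0.18], [0.5627, 0.0507, 0.18], [0.5578, 0.0609, 0.18], [0.5579, 0.0402, 0.18]]
tab 283 239 13 31 [[0.5595, -0.0165, 0.18], [0.5546, -0.0165, 0.18], [0.5644, -0.0165, 0.18], [0.5594, -0.004, 0.18], [0.5596, -0.0294, 0.18]]
seams y [ 0.1025  0.0688  0.0333 -0.0002 -0.0344]
rail [[ 0.49056281  0.13026763  0.079     ]
 [ 0.49494218 -0.03492222  0.079     ]]
```

Request:
{"fn": "servo_tool", "kwargs": {
  "steps": "0.58 0.008 0.03 0 0 0 1.4; 0.58 0.008 0.051 0 0 0 1.4; 0.58 0.008 0.051 -0.02 0 0 1.4; 0.58 0.008 0.051 -0.02 0 0 1.4; 0.58 0.008 0.051 -0.02 0 0 1.4",
  "force": 25
}}

```text
clock: 0.57
eef_pos: [0.5574, 0.051, 0.198]
orientation: [-1.571, 0.002, 0.025]
wrist_force: [-0.2, 0.1, 0.4]
gripper_width: 0.0642
```

```bash
python3 - <<'E'
from h import *
from plant import *
print(get_obs())
m=camera_model("wrist");im=capture("wrist");cv2.imwrite("pics/w1.png",im)
cv2.imwrite("pics/s1.png",cv2.resize(capture("side")[150:340,180:350],None,fx=3.5,fy=3,interpolation=cv2.INTER_CUBIC))
for c in big(mask(im,'green'),1):
    q=cv2.approxPolyDP(c,0.03*cv2.arcLength(c,True),True).reshape(-1,2)
    print(np.c_[q,onz(m,q,.01)].round(4))
E
```

```text
{'clock': 0.5667, 'q': array([ 8.06530633e-03,  3.91428944e-01,  1.64675489e+00, -1.09613797e-04,
        1.10569344e+00, -1.66089973e-02]), 'joint_vel': array([-0.01290682, -0.01987644, -0.02486245,  0.00210619,  0.01034355,
       -0.00349257]), 'effort': array([ 8.40636883e-01, -5.00094652e+01, -2.69060147e+01,  9.78919188e-02,
       -1.66179445e-01,  2.40476051e-02]), 'eef_pos': array([0.55739024, 0.05096994, 0.19799864]), 'orientation': array([-1.57085623,  0.00228594,  0.02472351]), 'wrist_force': array([-0.22012704,  0.12769847,  0.36448512]), 'torque': array([-0.00712723, -0.04906382, -0.06896158]), 'gripper_width': 0.06418413427439444}
[[2.710e+02 2.260e+02 5.507e-01 6.400e-03 1.000e-02]]
```

View pics/w1.png

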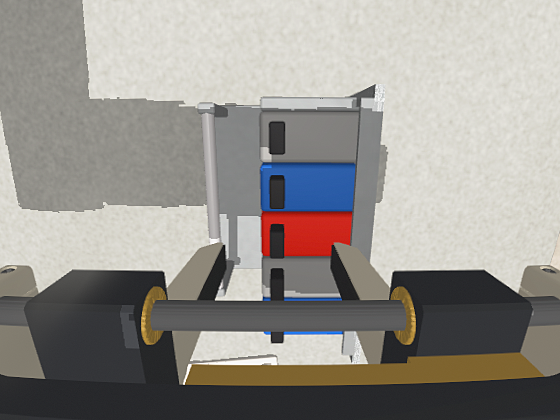

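View pics/s1.png

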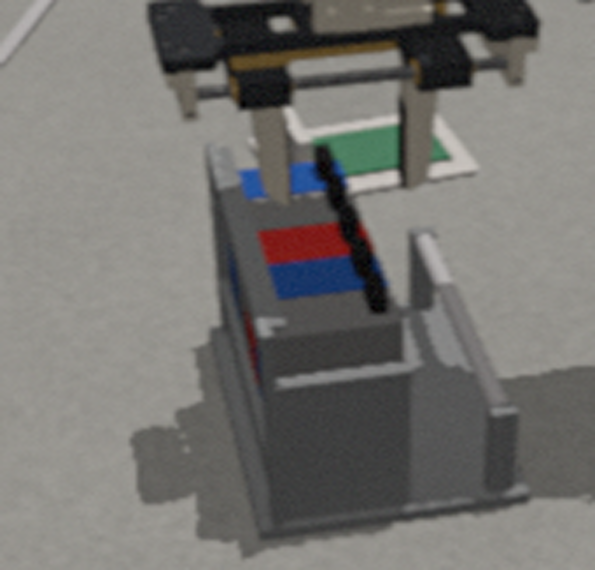

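Wrist: red tab at about (277,241) between the fingers. Side: the fingers straddle the row above the red case. I'll recheck the tab from this pose, then descend.

```bash
python3 - <<'E'
from h import *
from plant import *
m=camera_model("wrist"); im=cv2.imread("pics/w1.png")
g=cv2.cvtColor(im,cv2.COLOR_BGR2HSV)
mk=((g[...,2]<75)).astype(np.uint8)*255; mk[:,:266]=0;mk[:,292:]=0;mk[300:]=0;mk[:110]=0
for c in big(mk,8):
    if cv2.contourArea(c)<150: continue
    x,y,w,h=cv2.boundingRect(c)
    print("tab",x,y,w,h,onz(m,[(x+w/2-.5,y+h/2-.5),(x-.5,y+h/2),(x+w-.5,y+h/2),(x+w/2,y-.5),(x+w/2,y+h-.5)],.18).round(4).tolist())
E
```

```text
tab 269 122 16 33 [[0.5571, 0.1196, 0.18], [0.5522, 0.1192, 0.18], [0.562, 0.1194, 0.18], [0.5572, 0.1294, 0.18], [0.5577, 0.1096, 0.18]]
tab 270 175 15 34 [[0.5582, 0.086, 0.18], [0.5534, 0.0856, 0.18], [0.563, 0.0858, 0.18], [0.5582, 0.097, 0.18], [0.5588, 0.0747, 0.18]]
tab 270 224 15 35 [[0.5589, 0.052, 0.18], [0.5539, 0.0515, 0.18], [0.564, 0.0517, 0.18], [0.559, 0.0644, 0.18], [0.5596, 0.0391, 0.18]]
tab 270 268 14 32 [[0.5593, 0.0198, 0.18], [0.5543, 0.0193, 0.18], [0.5642, 0.0195, 0.18], [0.5594, 0.0323, 0.18], [0.5599, 0.0069, 0.18]]
```

Request:
{"fn": "servo_tool", "kwargs": {
  "steps": "0.57 0 0 -0.012 0 0 0; 0.57 0 0 -0.022 0 0 0; 0.57 0 0 -0.032 0 0 0; 0.57 0 0 -0.032 0 0 0"
}}

```text
clock: 1.0
eef_pos: [0.5571, 0.0507, 0.1648]
orientation: [-1.571, 0.003, 0.024]
wrist_force: [0.0, 0.2, -0.4]
gripper_width: 0.0526
```

Request:
{"fn": "servo_tool", "kwargs": {
  "steps": "0.4 0.001 0 0 0 0 0; 0.2 0.001 0 0 0 0 0; 0 0.001 0 0 0 0 0; 0 0.001 0 0 0 0 0; 0 0.001 0 0 0 0 0",
  "force": 25
}}

```text
clock: 1.42
eef_pos: [0.5591, 0.051, 0.167]
orientation: [-1.571, -0.001, 0.024]
wrist_force: [-0.5, 0.3, -0.4]
gripper_width: 0.0243
```

Request:
{"fn": "servo_tool", "kwargs": {
  "steps": "0 0 0 0 0 0 0; 0 0 0 0 0 0 0; 0 0 0 0 0 0 0"
}}

```text
clock: 1.67
eef_pos: [0.5576, 0.0511, 0.1667]
orientation: [-1.571, 0.004, 0.025]
wrist_force: [-8.1, -0.5, 7.4]
gripper_width: 0.0096
```

```bash
python3 - <<'E'
import numpy as np
for d in (0,3,6,9,12,15,18,21,24,27,30,32,33,34):
    t=np.radians(d); x=12*np.cos(t)-154.5*np.sin(t)-12; z=154.5*np.cos(t)+12*np.sin(t)-154.5
    print(d,round(x,1),round(x*.025,1),round(z,1))
E
```

```text
0 0.0 0.0 0.0
3 -8.1 -0.2 0.4
6 -16.2 -0.4 0.4
9 -24.3 -0.6 -0.0
12 -32.4 -0.8 -0.9
15 -40.4 -1.0 -2.2
18 -48.3 -1.2 -3.9
21 -56.2 -1.4 -6.0
24 -63.9 -1.6 -8.5
27 -71.4 -1.8 -11.4
30 -78.9 -2.0 -14.7
32 -83.7 -2.1 -17.1
33 -86.1 -2.2 -18.4
34 -88.4 -2.2 -19.7
```

Request:
{"fn": "servo_tool", "kwargs": {
  "steps": "0 -0.0081 -0.0002 0.0004 0.07 -3 0; 0 -0.0162 -0.0004 0.0004 0.15 -6 0; 0 -0.0243 -0.0006 0 0.22 -9 0; 0 -0.0324 -0.0008 -0.0009 0.3 -12 0; 0 -0.0324 -0.0008 -0.0009 0.3 -12 0",
  "force": 30
}}

```text
clock: 2.08
eef_pos: [0.5243, 0.0503, 0.1653]
orientation: [-1.571, -0.21, 0.025]
wrist_force: [0.5, -0.2, -2.8]
gripper_width: 0.0096
```

Request:
{"fn": "servo_tool", "kwargs": {
  "steps": "0 -0.008 -0.0002 -0.0013 0.07 -3 0; 0 -0.0159 -0.0004 -0.003 0.15 -6 0; 0 -0.0238 -0.0006 -0.0051 0.22 -9 0; 0 -0.0315 -0.0008 -0.0076 0.3 -12 0; 0 -0.039 -0.001 -0.0105 0.37 -15 0"
}}

```text
clock: 2.5
eef_pos: [0.4874, 0.0492, 0.1552]
orientation: [-1.571, -0.472, 0.024]
wrist_force: [0.9, -0.2, -3.4]
gripper_width: 0.0096
```

Request:
{"fn": "servo_tool", "kwargs": {
  "steps": "0 -0.005 -0.0001 -0.0022 0.05 -2 0; 0 -0.0098 -0.0003 -0.0045 0.1 -4 0; 0 -0.0123 -0.0003 -0.0057 0.12 -5 0; 0 -0.0123 -0.0003 -0.0057 0.12 -5 0; 0 -0.0123 -0.0003 -0.0057 0.12 -5 0"
}}

```text
clock: 2.92
eef_pos: [0.4757, 0.049, 0.1496]
orientation: [-1.57, -0.557, 0.024]
wrist_force: [-1.8, -0.8, 0.9]
gripper_width: 0.0099
```

```bash
python3 - <<'E'
from h import *
from plant import *
cv2.imwrite("pics/s2.png",cv2.resize(capture("side")[130:340,180:350],None,fx=3.5,fy=2.8,interpolation=cv2.INTER_CUBIC))
print(get_obs()['q'])
E
```

```text
[-0.00366764  0.14485489  2.27550776  0.0927351   0.1646174  -0.11532731]
```

View pics/s2.png

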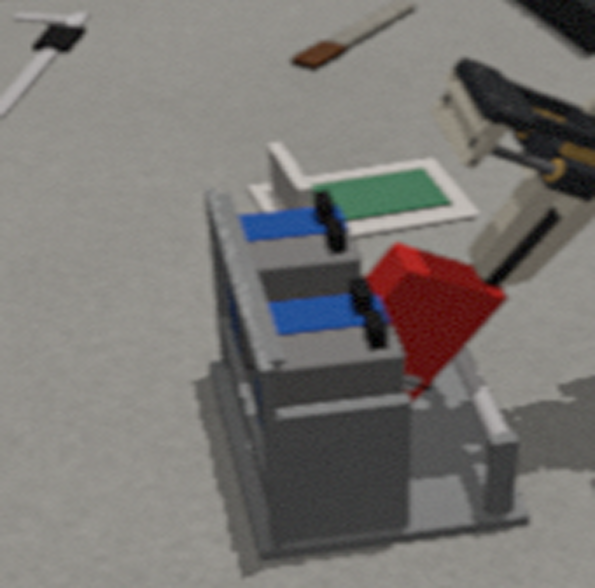

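Side view: the red case is tipped out between its neighbours, the tab is still in the fingers, and the four others are standing. Pitch is 0.557 rad, which is past 0.45. I'll release here and back off along the tool axis.

Request:
{"fn": "servo_tool", "kwargs": {
  "steps": "0.2 0 0 0 0 0 0; 0.4 0 0 0 0 0 0; 0.5 0 0 0 0 0 0; 0.5 0 0 0 0 0 0; 0.5 0 0 0 0 0 0"
}}

```text
clock: 3.38
eef_pos: [0.4755, 0.0489, 0.1496]
orientation: [-1.571, -0.559, 0.024]
wrist_force: [-0.4, -0.0, -0.1]
gripper_width: 0.0386
```

Request:
{"fn": "servo_tool", "kwargs": {
  "steps": "0.5 0 0 0 0 0 0; 0.5 -0.005 0 0.008 0 0 0; 0.5 -0.016 0 0.025 0 0 0; 0.5 -0.026 0 0.042 0 0 0; 0.5 -0.04 0 0.075 0 0 0"
}}

```text
clock: 3.8
eef_pos: [0.4339, 0.0488, 0.2231]
orientation: [-1.571, -0.554, 0.024]
wrist_force: [0.4, 0.1, -0.1]
gripper_width: 0.0463
```

```bash
python3 - <<'E'
from h import *
from plant import *
cv2.imwrite("pics/s3.png",cv2.resize(capture("side")[130:340,180:350],None,fx=3.5,fy=2.8,interpolation=cv2.INTER_CUBIC))
print(get_obs()['q'],get_obs()['eef_pos'],get_obs()['orientation'])
E
```

```text
[-0.00386638 -0.11303551  2.27459917  0.03731984  0.41638048 -0.05832306] [0.43449173 0.04900897 0.23067717] [-1.57100607 -0.56408611  0.02475521]
```

View pics/s3.png

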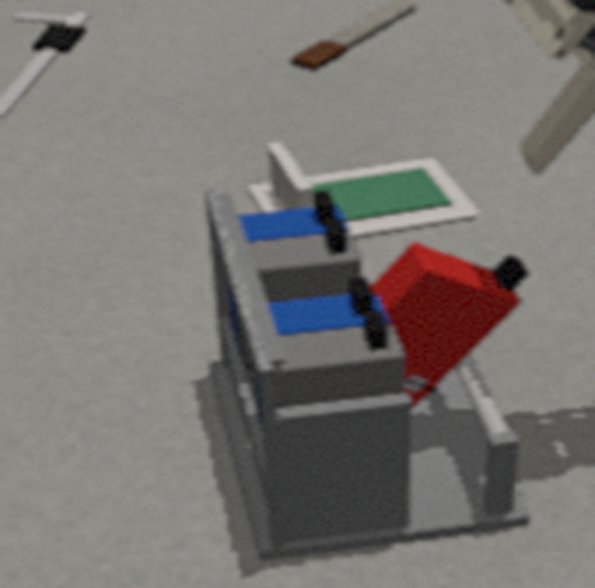

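Side view: the red case rests on the rail, free of the gripper, with its tab at about crop (511,273). The others are unmoved. Next I turn the tool a quarter turn for the side grasp.

Request:
{"fn": "servo_tool", "kwargs": {
  "steps": "0.7 0.01 0 0.02 0 7 0; 0.7 0.03 0.002 0.03 0 14 0; 0.7 0.05 0.002 0.03 0 15.1 0; 0.7 0.05 0.002 0.03 0 15.1 0; 0.7 0.05 0.002 0.03 0 15.1 0"
}}

```text
clock: 4.27
eef_pos: [0.4861, 0.0509, 0.2541]
orientation: [-1.564, -0.295, 0.022]
wrist_force: [0.1, 0.3, -0.4]
gripper_width: 0.0648
```

```bash
python3 - <<'E'
from h import *
from plant import *
print(get_obs()['q'],get_obs()['eef_pos'],get_obs()['orientation'])
for n in ("side","scene"):
    M=camera_model(n); im=capture(n); cv2.imwrite(f"pics/{n}4.png",im)
    for c in big(mask(im,'green'),1):
        q=cv2.approxPolyDP(c,0.03*cv2.arcLength(c,True),True).reshape(-1,2)
        print(n,cv2.contourArea(c)); print(np.c_[q,onz(M,q,.01)].round(4))
b=np.array([-.2955*1,-.2955*.025,.955]); b/=np.linalg.norm(b)
for k in (7,14,21,28,35): print((-k*b).round(2))
E
```

```text
[ 1.87070335e-03  5.76318264e-02  1.95896378e+00  1.69797863e-02
  8.30237411e-01 -3.02955395e-02] [0.48608308 0.05088776 0.2541386 ] [-1.56398671 -0.29501362  0.02155855]
side 310.5
[[ 3.060e+02  2.020e+02  4.345e-01 -2.383e-01  1.000e-02]
 [ 2.990e+02  1.910e+02  4.415e-01 -2.921e-01  1.000e-02]
 [ 2.700e+02  1.970e+02  5.222e-01 -2.792e-01  1.000e-02]
 [ 2.770e+02  2.000e+02  5.065e-01 -2.619e-01  1.000e-02]
 [ 2.790e+02  2.070e+02  5.070e-01 -2.299e-01  1.000e-02]]
scene 428.5
[[ 2.780e+02  1.740e+02  4.332e-01 -2.407e-01  1.000e-02]
 [ 2.660e+02  1.640e+02  4.441e-01 -2.895e-01  1.000e-02]
 [ 2.440e+02  1.770e+02  5.198e-01 -2.792e-01  1.000e-02]
 [ 2.520e+02  1.910e+02  5.239e-01 -2.247e-01  1.000e-02]]
[ 2.07  0.05 -6.69]
[  4.14   0.1  -13.37]
[  6.21   0.16 -20.06]
[  8.28   0.21 -26.75]
[ 10.35   0.26 -33.44]
```

View pics/scene4.png

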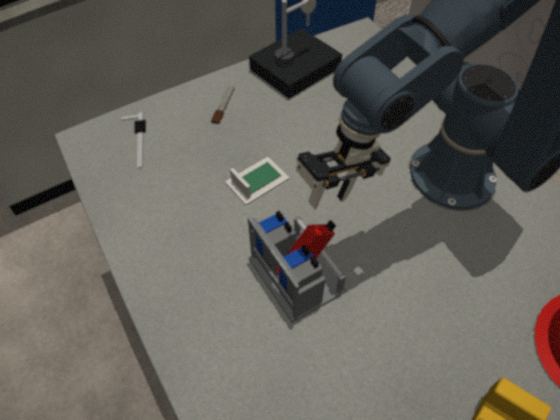

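Scene: the red case leans on the rail at about (312,240), and the tray (255,180) is now unobstructed. I'm turning the tool now.

Request:
{"fn": "servo_tool", "kwargs": {
  "steps": "0.7 0 0 0 2.07 0.05 -6.69; 0.7 0 0 0 4.14 0.1 -13.37; 0.7 0 0 0 6.21 0.16 -20.06; 0.7 0 0 0 8.28 0.21 -26.75; 0.7 0 0 0 10.35 0.26 -33.44"
}}

```text
clock: 4.78
eef_pos: [0.4842, 0.051, 0.2542]
orientation: [-1.387, -0.238, -0.616]
wrist_force: [0.1, -1.1, -0.5]
gripper_width: 0.0653
```

Request:
{"fn": "servo_tool", "kwargs": {
  "steps": "0.7 0 0 0 2.07 0.05 -6.69; 0.7 0 0 0 4.14 0.1 -13.37; 0.7 0 0 0 6.21 0.16 -20.06; 0.7 0 0 0 8.28 0.21 -26.75; 0.7 0 0 0 10.35 0.26 -33.44"
}}

```text
clock: 5.2
eef_pos: [0.4842, 0.0509, 0.2542]
orientation: [-1.281, -0.094, -1.219]
wrist_force: [1.0, 0.3, 0.1]
gripper_width: 0.0651
```

Request:
{"fn": "servo_tool", "kwargs": {
  "steps": "0.7 0 0 0 2.07 0.05 -6.69; 0.7 0 0 0 4.14 0.1 -13.37; 0.7 0 0 0 5.91 0.15 -19.11; 0.7 0 0 0 5.91 0.15 -19.11; 0.7 0 0 0 5.91 0.15 -19.11"
}}

```text
clock: 5.62
eef_pos: [0.4845, 0.0509, 0.2544]
orientation: [-1.265, 0.005, -1.544]
wrist_force: [0.5, 0.1, 0.3]
gripper_width: 0.065
```

```bash
python3 - <<'E'
from h import *
from plant import *
from scipy.spatial.transform import Rotation as R
o=get_obs();print(o['q'],o['eef_pos'],o['orientation']);print(R.from_euler('xyz',o['orientation']).as_matrix().round(3))
m=camera_model("wrist");print(m['cam_to_world'].round(3));im=capture("wrist");cv2.imwrite("pics/w5.png",im)
E
```

```text
[0.00238944 0.04956912 1.96933268 0.01624075 0.81689682 1.53818323] [0.48453719 0.05094403 0.25438248] [-1.26475128  0.00481509 -1.54434335]
[[ 0.026  0.301  0.953]
 [-1.     0.013  0.024]
 [-0.005 -0.954  0.301]]
[[ 0.026 -0.999  0.033  0.507]
 [-1.    -0.025  0.006  0.05 ]
 [-0.005 -0.033 -0.999  0.436]
 [ 0.     0.     0.     1.   ]]
```

View pics/w5.png

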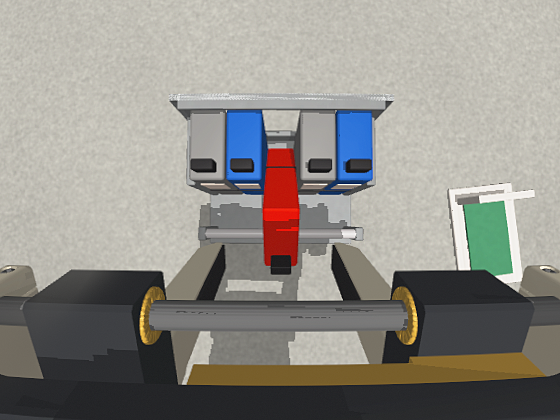

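Wrist view: the red case leans toward the robot, with its back top edge at row ~208 and tab at (281,265), and is centred between the fingers. The tray is at right, pad at (487,240), stop along its upper end near row 195. I'll measure the case's y and the tray.

```bash
python3 - <<'E'
from h import *
from plant import *
m=camera_model("wrist");im=cv2.imread("pics/w5.png")
c=big(mask(im,'red'))[0].reshape(-1,2)
for r,z in((209,.175),(255,.14)):
    p=c[abs(c[:,1]-r)<=1]; w=onz(m,[(p[:,0].min()-.5,r),(p[:,0].max()+.5,r)],z);print(r,p[:,0].min(),p[:,0].max(),w.round(4).tolist())
cg=big(mask(im,'green'))[0]
q=cv2.approxPolyDP(cg,0.02*cv2.arcLength(cg,True),True).reshape(-1,2)
print(np.c_[q,onz(m,q,.01)].round(4))
cv2.imwrite("pics/w5t.png",cv2.resize(im[170:300,430:560],None,fx=4.5,fy=4.5,interpolation=cv2.INTER_CUBIC))
cv2.imwrite("pics/w5r.png",cv2.resize(im[90:290,180:400],None,fx=3,fy=3,interpolation=cv2.INTER_CUBIC))
E
```

```text
209 263 299 [[0.5181, 0.0652, 0.175], [0.519, 0.0324, 0.175]]
255 264 297 [[0.4734, 0.065, 0.14], [0.4743, 0.031, 0.14]]
[[ 4.640e+02  2.050e+02  5.384e-01 -2.221e-01  1.000e-02]
 [ 4.710e+02  2.690e+02  4.444e-01 -2.339e-01  1.000e-02]
 [ 5.120e+02  2.720e+02  4.405e-01 -2.986e-01  1.000e-02]
 [ 5.030e+02  2.010e+02  5.461e-01 -2.833e-01  1.000e-02]]
```

View pics/w5t.png

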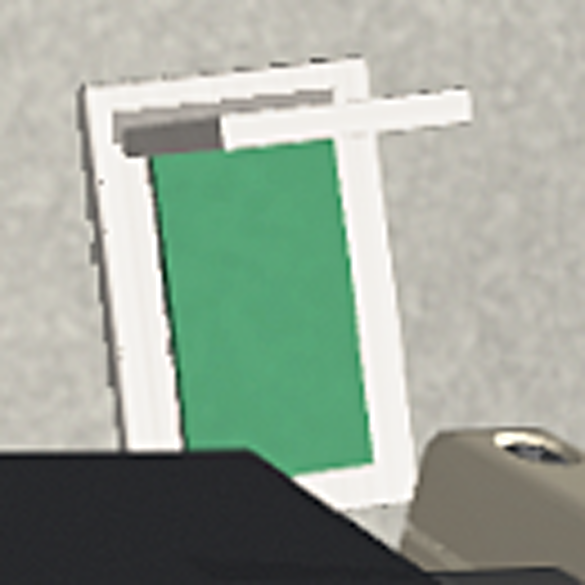

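View pics/w5r.png

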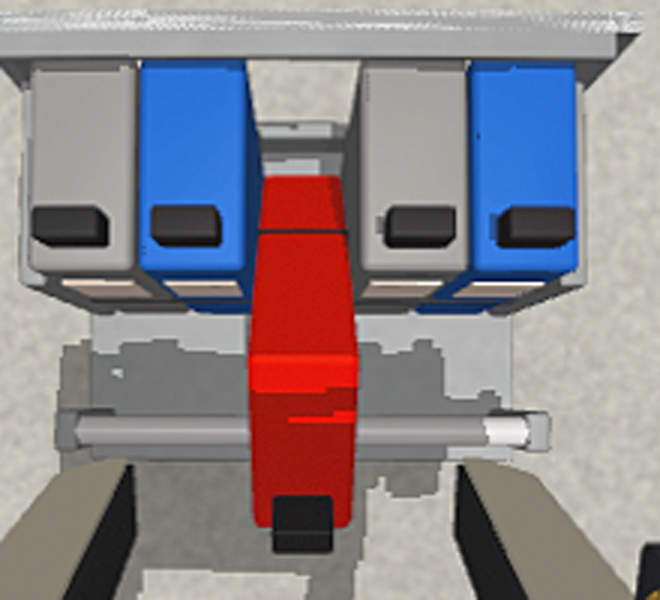

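Request:
{"fn": "servo_tool", "kwargs": {
  "steps": "0.7 0.0015 -0.0015 -0.03 0 0 0; 0.7 0.0015 -0.0015 -0.05 0 0 0; 0.7 0.0115 -0.0015 -0.082 0 0 0; 0.7 0.02 -0.0015 -0.108 0 0 0; 0.7 0.024 -0.0015 -0.122 0 0 0"
}}

```text
clock: 6.08
eef_pos: [0.5085, 0.0494, 0.1298]
orientation: [-1.267, 0.005, -1.545]
wrist_force: [-0.7, 0.1, 0.6]
gripper_width: 0.0652
```

Request:
{"fn": "servo_tool", "kwargs": {
  "steps": "0.7 0.004 0 -0.012 0 0 0; 0.7 0.0075 0 -0.024 0 0 0; 0.7 0.0075 0 -0.024 0 0 0"
}}

```text
clock: 6.33
eef_pos: [0.5159, 0.0494, 0.1065]
orientation: [-1.268, 0.005, -1.545]
wrist_force: [-0.1, -1.7, -0.1]
gripper_width: 0.0654
```

```bash
python3 - <<'E'
from h import *
from plant import *
o=get_obs();print(o['eef_pos'],o['orientation'],o['wrist_force'])
im=capture("wrist");cv2.imwrite("pics/w6.png",im)
cv2.imwrite("pics/s6.png",cv2.resize(capture("side")[130:340,180:350],None,fx=3.5,fy=2.8,interpolation=cv2.INTER_CUBIC))
E
```

```text
[0.51589642 0.04938165 0.10650433] [-1.26793137  0.00506737 -1.54503672] [-0.05562095 -1.71187647 -0.0927414 ]
```

View pics/w6.png

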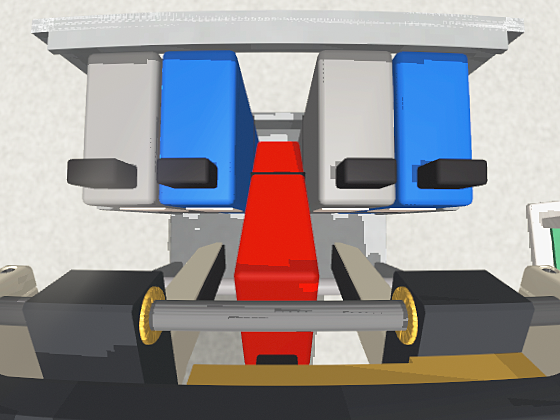

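View pics/s6.png

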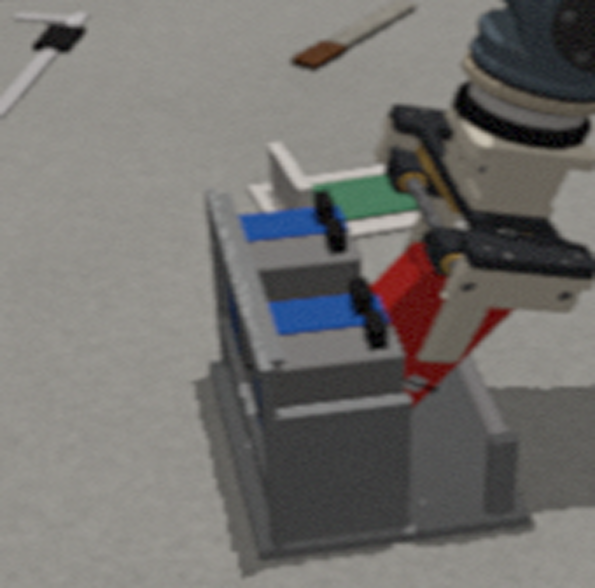

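Side and wrist views: the fingers straddle the red case's protruding top, both clear of the neighbours. I'll close.

Request:
{"fn": "servo_tool", "kwargs": {
  "steps": "0.5 0 0 0 0 0 0; 0.3 0 0 0 0 0 0; 0.2 0 0 0 0 0 0; 0.2 0 0 0 0 0 0; 0.2 0 0 0 0 0 0",
  "force": 45
}}

```text
clock: 6.85
eef_pos: [0.5169, 0.0494, 0.1089]
orientation: [-1.264, 0.006, -1.547]
wrist_force: [-0.5, -0.1, -0.6]
gripper_width: 0.0362
```

Request:
{"fn": "servo_tool", "kwargs": {
  "steps": "0.2 0 0 0 0 0 0; 0.2 0 0 0 0 0 0"
}}

```text
clock: 7.02
eef_pos: [0.5169, 0.0494, 0.1088]
orientation: [-1.264, 0.006, -1.548]
wrist_force: [-0.4, -0.5, 3.7]
gripper_width: 0.0343
```

Request:
{"fn": "servo_tool", "kwargs": {
  "steps": "0.2 -0.001 0 0.006 0 0 0; 0.2 -0.006 0 0.014 0 0 0; 0.2 -0.012 -0.0003 0.022 0 0 0; 0.2 -0.017 -0.0004 0.03 0 0 0; 0.2 -0.022 -0.0005 0.038 0 0 0"
}}

```text
clock: 7.43
eef_pos: [0.4939, 0.0489, 0.1474]
orientation: [-1.265, 0.006, -1.548]
wrist_force: [-0.3, -0.1, -3.5]
gripper_width: 0.0338
```

Request:
{"fn": "servo_tool", "kwargs": {
  "steps": "0.2 -0.006 -0.0001 0.009 0 0 0; 0.2 -0.013 -0.0003 0.018 0 0 0; 0.2 -0.019 -0.0005 0.028 0 0 0; 0.2 -0.026 -0.0006 0.038 0 0 0; 0.2 -0.033 -0.0008 0.048 0 0 0"
}}

```text
clock: 7.85
eef_pos: [0.4609, 0.0481, 0.1955]
orientation: [-1.265, 0.006, -1.548]
wrist_force: [-0.5, -0.2, -3.3]
gripper_width: 0.0338
```

```bash
python3 - <<'E'
from h import *
from plant import *
o=get_obs();print(o['q'],o['eef_pos'],o['orientation'],o['wrist_force'])
cv2.imwrite("pics/s7.png",cv2.resize(capture("side")[100:340,180:350],None,fx=3.5,fy=2.5,interpolation=cv2.INTER_CUBIC))
E
```

```text
[-0.00492617  0.08513874  2.09530309  0.02293977  0.65536298  1.52755902] [0.46089002 0.04811024 0.1955482 ] [-1.26462499  0.00578309 -1.54762616] [-0.45635888 -0.24566805 -3.33986752]
```

View pics/s7.png

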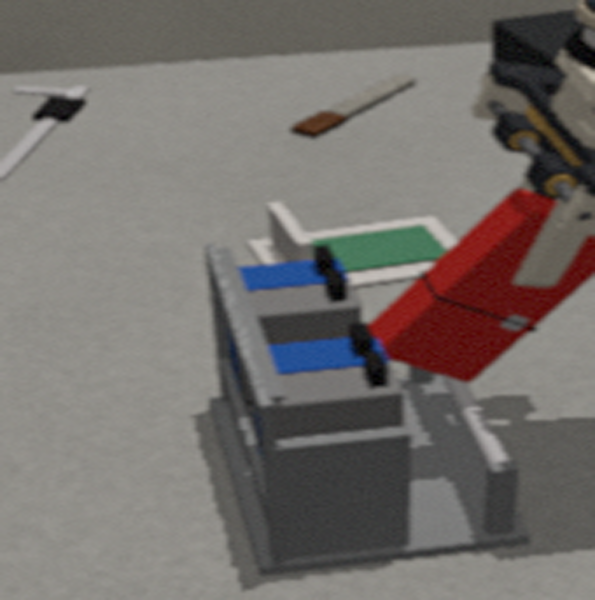

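Side view: the case is well above the slot, lower front corner about crop (465,380), and the neighbours are standing. Forces stay at its weight only. I'll clear the row, then turn it upright.

Request:
{"fn": "servo_tool", "kwargs": {
  "steps": "0.2 -0.014 0 0.018 0 0 0; 0.2 -0.028 0 0.036 0 0 0; 0.2 -0.032 0 0.054 0 0 0; 0.2 -0.032 0 0.07 0 6 0; 0.2 -0.032 0 0.07 0 12 0"
}}

```text
clock: 8.32
eef_pos: [0.4298, 0.0482, 0.2685]
orientation: [-1.472, 0.01, -1.549]
wrist_force: [1.6, -0.6, -3.2]
gripper_width: 0.0341
```

Request:
{"fn": "servo_tool", "kwargs": {
  "steps": "0.2 0 0 0 -0.1 5 0; 0.2 0 0 0 -0.3 11 0; 0.2 0 -0.01 0 -0.4 17 0; 0.2 0 -0.02 0 -0.5 22.4 0; 0.2 0 -0.03 0 -0.5 22.4 0"
}}

```text
clock: 8.73
eef_pos: [0.4308, 0.0176, 0.2636]
orientation: [-1.87, 0.01, -1.553]
wrist_force: [-0.5, -0.2, -5.6]
gripper_width: 0.0338
```

```bash
python3 - <<'E'
from h import *
from plant import *
o=get_obs();print(o['q'],o['eef_pos'],o['orientation'],o['wrist_force'])
cv2.imwrite("pics/s8.png",cv2.resize(capture("side")[80:340,160:400],None,fx=3,fy=2.3,interpolation=cv2.INTER_CUBIC))
E
```

```text
[-0.05858258  0.24956397  1.70611385 -0.01340853  1.48522843  1.49633239] [0.43078225 0.01760039 0.26361581] [-1.87024382  0.00954436 -1.55319439] [-0.47501518 -0.19155095 -5.60015794]
```

View pics/s8.png

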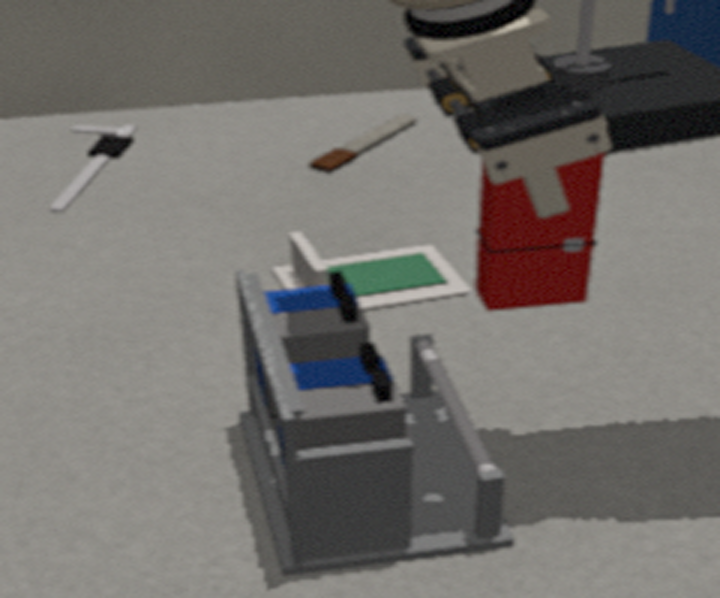

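Side view: the red case now hangs upright at crop (535,230), front (-x) toward the robot, and the four cases and rack are undisturbed. Next it goes to the tray.

Request:
{"fn": "servo_tool", "kwargs": {
  "steps": "0.2 0.005 -0.03 0 0 0 1; 0.2 0.012 -0.065 0 0 0 3; 0.2 0.025 -0.1 0 0 0 5; 0.2 0.035 -0.135 0 0 0 6.7; 0.2 0.04 -0.17 0 0 0 6.7"
}}

```text
clock: 9.2
eef_pos: [0.4702, -0.1533, 0.2651]
orientation: [-1.861, 0.008, -1.434]
wrist_force: [0.4, 0.8, -3.8]
gripper_width: 0.0337
```

Request:
{"fn": "servo_tool", "kwargs": {
  "steps": "0.2 0.005 -0.035 0 0 0 0; 0.2 0.01 -0.07 0 0 0 0; 0.2 0.01 -0.1 0 0 0 0; 0.2 0.01 -0.108 0 0 0 0; 0.2 0.01 -0.108 0 0 0 0"
}}

```text
clock: 9.62
eef_pos: [0.4792, -0.2613, 0.2648]
orientation: [-1.863, 0.008, -1.439]
wrist_force: [0.8, 0.3, -3.8]
gripper_width: 0.0337
```

```bash
python3 - <<'E'
from h import *
from plant import *
o=get_obs();print(o['clock'],o['q'],o['eef_pos'],o['orientation'],o['wrist_force'])
for n in ("wrist","side","scene"):
    cv2.imwrite(f"pics/{n}9.png",capture(n))
im=cv2.imread("pics/side9.png");cv2.imwrite("pics/s9.png",cv2.resize(im[80:280,200:380],None,fx=3.5,fy=3,interpolation=cv2.INTER_CUBIC))
E
```

```text
9.6167 [-0.50090434  0.43627839  1.43829113 -0.16532271  1.5099452   0.96684563] [ 0.47924047 -0.26133947  0.26475914] [-1.86275485  0.00779586 -1.43863339] [ 0.79340377  0.30078735 -3.83353302]
```

View pics/wrist9.png

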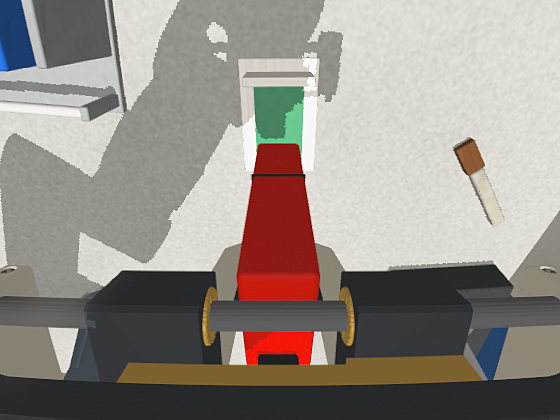

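View pics/s9.png

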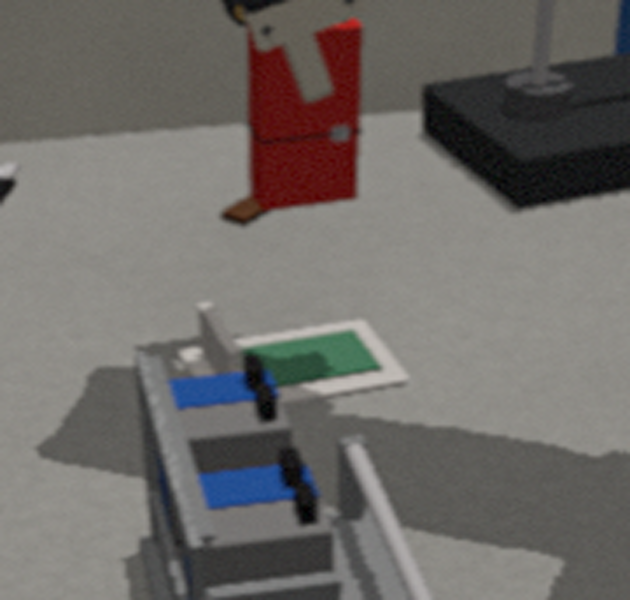

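View pics/scene9.png

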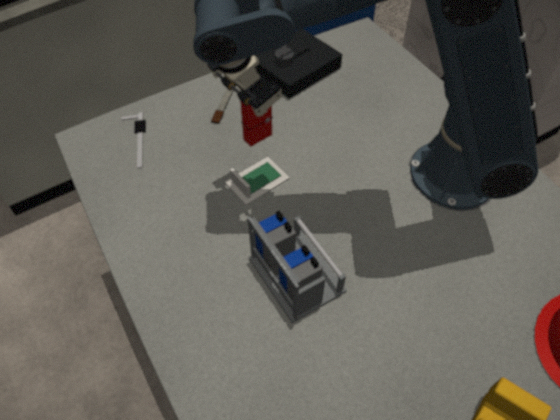

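Wrist: the pad (278,115) and stop (278,80) are straight ahead of the hanging case, whose lower back edge is at row ~145. Side: the case is upright. I'll measure yaw, tilt and offsets.

```bash
python3 - <<'E'
from h import *
from plant import *
m=camera_model("wrist");im=cv2.imread("pics/wrist9.png")
g=cv2.cvtColor(im,cv2.COLOR_BGR2HSV)
G=((g[...,0]>50)&(g[...,0]<95)&(g[...,1]>80)).astype(np.uint8)*255
L=[];Rr=[]
for r in range(92,138):
    x=np.where(G[r,230:330])[0]+230
    L.append((x.min()-.5,r));Rr.append((x.max()+.5,r))
for n,p in(("L",L),("R",Rr)):
    w=onz(m,p,.01); f=np.polyfit(w[:,0],w[:,1],1); print(n,"yaw",np.arctan(f[0]),"y at x=.5076",np.polyval(f,.5076), np.std(w[:,1]-np.polyval(f,w[:,0])))
T=[]
for c in range(258,298):
    y=np.where(G[60:140,c])[0]+60; T.append((c,y.min()-.5))
w=onz(m,T,.01); f=np.polyfit(w[:,1],w[:,0],1); print("stop/pad end yaw",-np.arctan(f[0]),"x at y=-.2527",np.polyval(f,-.2527))
# red bottom edge, back face
Rm=mask(im,'red'); B=[];
for c in range(264,297):
    y=np.where(Rm[120:200,c])[0]+120; B.append((c,y.min()-.5))
w=onz(m,B,.168); f=np.polyfit(w[:,1],w[:,0],1); print("case bottom-back yaw",-np.arctan(f[0]),"x mid",w[:,0].mean())
for r,z in((148,.168),(270,.318)):
    x=np.where(Rm[r,200:360])[0]+200; w=onz(m,[(x.min()-.5,r),(x.max()+.5,r)],z); print(r,x.min(),x.max(),w.round(4).tolist())
# side camera: tilt
M=camera_model("side");im=cv2.imread("pics/side9.png");Rm=mask(im,'red')
cv2.imwrite("pics/rm.png",Rm[80:280,200:380])
th=.135; n=np.array([-np.sin(th),np.cos(th),0]); p0=np.array([.4792+.0048,-.2613,0])+n*.017
def onpl(px):
    o,d=ray(M,px); return o+d*(((p0-o)@n)/(d@n))[:,None]
E1=[];E2=[]
ys=np.where(Rm.any(1))[0]
for r in range(118,144):
    x=np.where(Rm[r,230:330])[0]+230
    if len(x): E1.append((x.min()-.5,r));E2.append((x.max()+.5,r))
for nm,e in(("back",E1),("front",E2)):
    w=onpl(e); s=w@np.array([np.cos(th),np.sin(th),0]); f=np.polyfit(w[:,2],s,1); print(nm,"tilt(+ =top to +x)",np.arctan(f[0]),np.std(s-np.polyval(f,w[:,2])))
c=big(Rm)[0]; q=cv2.approxPolyDP(c,4,True).reshape(-1,2); print(np.c_[q,onpl(q.astype(float))].round(4))
E
```

```text
L yaw 0.14405434126401132 y at x=.5076 -0.222296140478409 0.00037425142530455034
R yaw 0.13065997486629327 y at x=.5076 -0.2859388416473382 0.0003866454619033844
stop/pad end yaw 0.1539738466800492 x at y=-.2527 0.5364773979554585
case bottom-back yaw 0.13782995108436918 x mid 0.517874134499028
148 258 298 [[0.5114, -0.237, 0.168], [0.5161, -0.2709, 0.168]]
270 238 318 [[0.517, -0.2388, 0.318], [0.5216, -0.2703, 0.318]]
back tilt(+ =top to +x) -0.0029551170855046677 0.0008074790900117446
front tilt(+ =top to +x) -0.03521334939843931 0.0007547175714767532
[[ 3.010e+02  8.600e+01  4.491e-01 -2.489e-01  3.235e-01]
 [ 2.900e+02  9.100e+01  4.751e-01 -2.453e-01  3.151e-01]
 [ 2.960e+02  1.090e+02  4.607e-01 -2.473e-01  2.688e-01]
 [ 2.910e+02  1.140e+02  4.728e-01 -2.457e-01  2.581e-01]
 [ 2.850e+02  1.130e+02  4.872e-01 -2.437e-01  2.628e-01]
 [ 2.800e+02  9.600e+01  4.987e-01 -2.421e-01  3.063e-01]
 [ 2.710e+02  9.400e+01  5.195e-01 -2.393e-01  3.141e-01]
 [ 2.750e+02  1.490e+02  5.127e-01 -2.402e-01  1.732e-01]
 [ 3.000e+02  1.450e+02  4.499e-01 -2.488e-01  1.728e-01]]
```

Request:
{"fn": "servo_tool", "kwargs": {
  "steps": "0.2 0 0 -0.03 0 0 0.2; 0.2 0 0 -0.06 0 0 0.3; 0.2 0 0 -0.095 0 0 0.3; 0.2 0 0 -0.125 0 0 0.3; 0.2 0 0 -0.14 0 0 0.3"
}}

```text
clock: 10.18
eef_pos: [0.4787, -0.2575, 0.1215]
orientation: [-1.868, 0.012, -1.43]
wrist_force: [-0.3, 0.6, -4.3]
gripper_width: 0.0338
```

Request:
{"fn": "servo_tool", "kwargs": {
  "steps": "0.2 0 0 0 0 0 0; 0.2 0 0 0 0 0 0"
}}

```text
clock: 10.35
eef_pos: [0.48, -0.2589, 0.1249]
orientation: [-1.865, 0.01, -1.43]
wrist_force: [0.9, -0.7, -2.1]
gripper_width: 0.0339
```

```bash
python3 - <<'E'
from h import *
from plant import *
o=get_obs();print(o['clock'],o['eef_pos'],o['orientation'],o['wrist_force'])
for n in ("wrist","side","scene"):
    cv2.imwrite(f"pics/{n}10.png",capture(n))
im=cv2.imread("pics/wrist10.png");cv2.imwrite("pics/w10.png",cv2.resize(im[0:290,180:380],None,fx=2.05,fy=2.05,interpolation=cv2.INTER_CUBIC))
a=cv2.imread("pics/side10.png")[110:240,230:350];b=cv2.imread("pics/scene10.png")[90:220,200:320]
cv2.imwrite("pics/ss10.png",np.hstack([cv2.resize(v,None,fx=3.3,fy=3.3,interpolation=cv2.INTER_CUBIC) for v in(a,b)]))
E
```

```text
10.35 [ 0.48000555 -0.25885995  0.12494359] [-1.86528333  0.00955226 -1.42983417] [ 0.8725701  -0.65349878 -2.09804306]
```

View pics/w10.png

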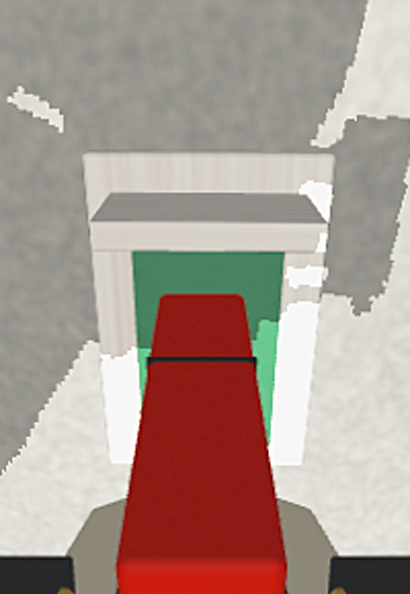

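View pics/ss10.png

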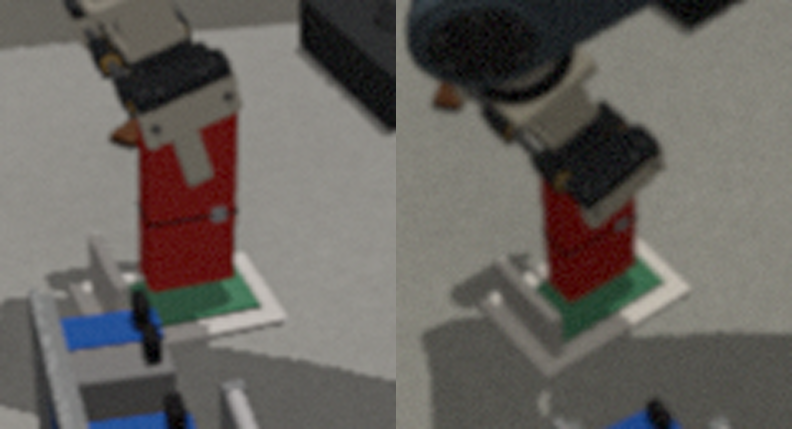

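Wrist view: the case's lower back edge is parallel to the stop and lies over the pad, roughly centred, with green showing on both sides. Side and scene: it hangs upright just above the pad. I'll measure the relative offset.

```bash
python3 - <<'E'
from h import *
from plant import *
m=camera_model("wrist");im=cv2.imread("pics/wrist10.png")
g=cv2.cvtColor(im,cv2.COLOR_BGR2HSV)
G=((g[...,0]>50)&(g[...,0]<95)&(g[...,1]>80)).astype(np.uint8)*255
L=[];Rr=[]
for r in range(126,142):
    x=np.where(G[r,230:330])[0]+230
    L.append((x.min()-.5,r));Rr.append((x.max()+.5,r))
T=[]
for c in range(248,316):
    y=np.where(G[60:145,c])[0]+60; T.append((c,y.min()-.5))
S=onz(m,T,.01); fs=np.polyfit(S[:,1],S[:,0],1); yt=-np.arctan(fs[0]); print("stop yaw",yt)
l=onz(m,L,.01);r=onz(m,Rr,.01)
for w in(l,r): print("edge yaw",np.arctan(np.polyfit(w[:,0],w[:,1],1)[0]))
th=.138
Rm=mask(im,'red');B=[]
for c in range(261,296):
    y=np.where(Rm[120:200,c])[0]+120; B.append((c,y.min()-.5))
for zb in(.028,):
    w=onz(m,B,zb); fb=np.polyfit(w[:,1],w[:,0],1); print("case yaw",-np.arctan(fb[0]))
    x=np.where(Rm[146,230:330])[0]+230; e=onz(m,[(x.min()-.5,146),(x.max()+.5,146)],zb)
    print("case edge",e.round(4).tolist(), np.linalg.norm(e[1]-e[0]))
    ex=np.array([np.cos(th),np.sin(th)]);ey=np.array([-np.sin(th),np.cos(th)])
    c=w[:,:2].mean(0); stop=S[:,:2].mean(0); pc=((l[:,:2]@ey).mean()+(r[:,:2]@ey).mean())/2
    print("gap to stop",(stop-c)@ex,"case y minus pad y",(e[:,:2]@ey).mean()-pc, "pad width",(l[:,:2]@ey).mean()-(r[:,:2]@ey).mean())
E
```

```text
stop yaw 0.14206559104713903
edge yaw 0.1616231807121071
edge yaw 0.13699662355653483
case yaw 0.13723231042264297
case edge [[0.5137, -0.238, 0.028], [0.5185, -0.2719, 0.028]] 0.03425877255449467
gap to stop 0.01169539066554864 case y minus pad y 0.0025032362536328012 pad width 0.06371024188308239
```

Request:
{"fn": "servo_tool", "kwargs": {
  "steps": "0.2 0.0003 -0.0025 -0.006 0 0 0.2; 0.2 0.0003 -0.0025 -0.012 0 0 0.2; 0.2 0.0043 -0.002 -0.012 0 0 0.2; 0.2 0.0073 -0.0015 -0.012 0 0 0.2; 0.2 0.0073 -0.0015 -0.012 0 0 0.2"
}}

```text
clock: 10.92
eef_pos: [0.4878, -0.2613, 0.1126]
orientation: [-1.865, 0.009, -1.427]
wrist_force: [0.3, -0.1, -4.0]
gripper_width: 0.034
```

Request:
{"fn": "servo_tool", "kwargs": {
  "steps": "0.2 0.002 0.0003 0 0 0 0; 0.2 0.004 0.0006 0 0 0 0; 0.2 0.004 0.0006 0 0 0 0"
}}

```text
clock: 11.17
eef_pos: [0.4915, -0.2607, 0.1126]
orientation: [-1.865, 0.009, -1.428]
wrist_force: [-0.5, 0.2, -3.4]
gripper_width: 0.0342
```

```bash
python3 - <<'E'
from h import *
from plant import *
cv2.imwrite("pics/wrist11.png",capture("wrist")); cv2.imwrite("pics/side11.png",capture("side"))
im=cv2.imread("pics/wrist11.png");a=cv2.resize(im[50:250,200:350],None,fx=2.5,fy=2.5,interpolation=cv2.INTER_CUBIC)
b=cv2.resize(cv2.imread("pics/side11.png")[110:235,240:340],None,fx=4,fy=4,interpolation=cv2.INTER_CUBIC)
cv2.imwrite("pics/c11.png",np.hstack([a,b]))
E
```

```text
(no output)
```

View pics/c11.png

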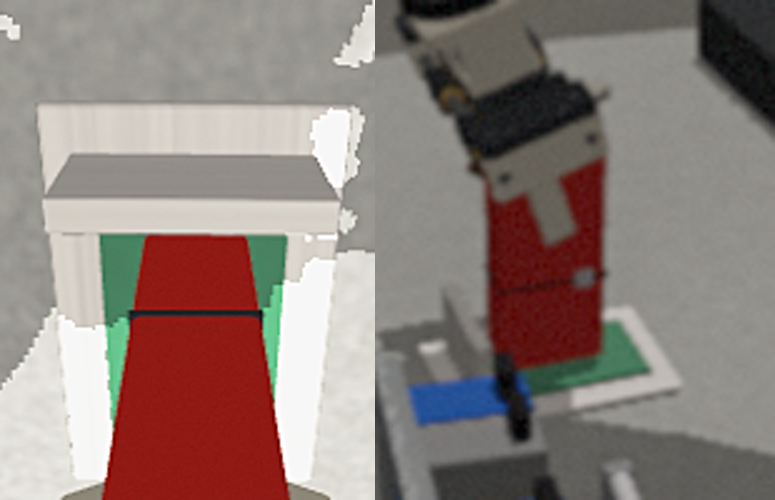

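The white band is the stop's top face, and it hides the pad's end. So the gap must be taken with the stop's front top edge at z=0.057.

```bash
python3 - <<'E'
from h import *
from plant import *
m=camera_model("wrist");im=cv2.imread("pics/wrist11.png");print(m['cam_to_world'][:3,3])
g=cv2.cvtColor(im,cv2.COLOR_BGR2HSV)
G=((g[...,0]>50)&(g[...,0]<95)&(g[...,1]>80)).astype(np.uint8)*255
T=[]
for c in list(range(243,256))+list(range(301,313)):
    y=np.where(G[100:200,c])[0]+100; T.append((c,y.min()-.5))
S=onz(m,T,.057); print("stop yaw",-np.arctan(np.polyfit(S[:,1],S[:,0],1)[0]),S.mean(0))
Rm=mask(im,'red')
# seam on back face gives yaw; height unknown; use black line rows
sd=[]
for c in range(254,302):
    col=g[165:185,c,2].astype(int); sd.append((c,165+col.argmin()))
w=onz(m,sd,.016+.075); print("seam",-np.arctan(np.polyfit(w[:,1],w[:,0],1)[0]),w.mean(0))
th=.138;ex=np.array([np.cos(th),np.sin(th)]);ey=np.array([-np.sin(th),np.cos(th)])
o=get_obs();back=o['eef_pos'][:2]+ex*(.0048+.035);print("back by kin",back,"gap",(S[:,:2].mean(0)-back)@ex)
L=[];Rr=[]
for r in range(147,172):
    x=np.where(G[r,230:330])[0]+230
    L.append((x.min()-.5,r));Rr.append((x.max()+.5,r))
l=onz(m,L,.01);r=onz(m,Rr,.01);pc=((l[:,:2]@ey).mean()+(r[:,:2]@ey).mean())/2
x=np.where(Rm[148,230:330])[0]+230;e=onz(m,[(x.min()-.5,148),(x.max()+.5,148)],.018)
x2=np.where(Rm[172,230:330])[0]+230;print(x,x2[[0,-1]])
print("case-pad y",(e[:,:2]@ey).mean()-pc,np.linalg.norm(e[0]-e[1]),(l[:,:2]@ey).mean()-(r[:,:2]@ey).mean())
for w in(l,r): print("edge yaw",np.arctan(np.polyfit(w[:,0],w[:,1],1)[0]))
E
```

```text
[ 0.61150357 -0.24562778  0.25062863]
stop yaw 0.12801603981553245 [ 0.54300069 -0.25265081  0.057     ]
seam 0.143389401081367 [ 0.53654793 -0.25456233  0.091     ]
back by kin [ 0.53056461 -0.25529424] gap 0.012681492666090895
[258 259 260 261 262 263 264 265 266 267 268 269 270 271 272 273 274 275
 276 277 278 279 280 281 282 283 284 285 286 287 288 289 290 291 292 293
 294 295 296 297 298] [254 302]
case-pad y -0.0010563949553598073 0.033831596141541985 0.06321517906068219
edge yaw 0.14762835330116417
edge yaw 0.14023803956982644
```

Request:
{"fn": "servo_tool", "kwargs": {
  "steps": "0.2 0.002 0.0009 -0.0015 0 0 0; 0.2 0.004 0.0012 -0.003 0 0 0; 0.2 0.0055 0.0014 -0.003 0 0 0; 0.2 0.007 0.0016 -0.003 0 0 0; 0.2 0.007 0.0016 -0.003 0 0 0"
}}

```text
clock: 11.68
eef_pos: [0.4984, -0.2591, 0.1095]
orientation: [-1.865, 0.009, -1.427]
wrist_force: [0.2, 0.2, -4.3]
gripper_width: 0.034
```

Request:
{"fn": "servo_tool", "kwargs": {
  "steps": "0.2 0.001 0.0001 0 0 0 0; 0.2 0.002 0.0003 0 0 0 0; 0.2 0.003 0.0004 0 0 0 0; 0.2 0.003 0.0004 0 0 0 0"
}}

```text
clock: 12.02
eef_pos: [0.5013, -0.2588, 0.1096]
orientation: [-1.865, 0.009, -1.428]
wrist_force: [0.3, 0.4, -5.2]
gripper_width: 0.0339
```

Request:
{"fn": "servo_tool", "kwargs": {
  "steps": "0.2 0.001 0.0001 0 0 0 0; 0.2 0.002 0.0003 0 0 0 0; 0.2 0.002 0.0003 0 0 0 0"
}}

```text
clock: 12.27
eef_pos: [0.5033, -0.2584, 0.1095]
orientation: [-1.865, 0.009, -1.428]
wrist_force: [-0.3, 0.3, -3.3]
gripper_width: 0.0336
```

Request:
{"fn": "servo_tool", "kwargs": {
  "steps": "0.2 0.001 0.0001 0 0 0 0; 0.2 0.002 0.0003 0 0 0 0; 0.2 0.002 0.0003 0 0 0 0"
}}

```text
clock: 12.52
eef_pos: [0.5041, -0.2583, 0.1096]
orientation: [-1.868, 0.01, -1.428]
wrist_force: [-5.2, -0.4, -1.2]
gripper_width: 0.034
```

Contact with the stop (Fx -5 N). I'll ease slightly and lower onto the pad.

Request:
{"fn": "servo_tool", "kwargs": {
  "steps": "0.2 -0.0007 -0.0001 -0.001 0 0 0; 0.2 -0.0007 -0.0001 -0.002 0 0 0; 0.2 -0.0007 -0.0001 -0.002 0 0 0"
}}

```text
clock: 12.77
eef_pos: [0.5039, -0.2583, 0.1073]
orientation: [-1.866, 0.01, -1.428]
wrist_force: [-4.5, -1.2, -3.6]
gripper_width: 0.0339
```

Request:
{"fn": "servo_tool", "kwargs": {
  "steps": "0.2 0 0 -0.001 0 0 0; 0.2 0 0 -0.001 0 0 0"
}}

```text
clock: 12.93
eef_pos: [0.504, -0.2583, 0.1065]
orientation: [-1.866, 0.01, -1.428]
wrist_force: [-4.8, -0.4, -1.6]
gripper_width: 0.0341
```

Request:
{"fn": "servo_tool", "kwargs": {
  "steps": "0.2 0 0 -0.0007 0 0 0; 0.2 0 0 -0.0007 0 0 0"
}}

```text
clock: 13.1
eef_pos: [0.5042, -0.2582, 0.1064]
orientation: [-1.866, 0.009, -1.428]
wrist_force: [-5.6, -0.2, 4.7]
gripper_width: 0.0337
```

```bash
python3 - <<'E'
from h import *
from plant import *
o=get_obs();print(o['wrist_force'],o['torque'])
W=capture("wrist");S=capture("side");cv2.imwrite("pics/wrist12.png",W);cv2.imwrite("pics/side12.png",S)
a=cv2.resize(W[50:250,200:350],None,fx=2.5,fy=2.5,interpolation=cv2.INTER_CUBIC)
b=cv2.resize(S[110:235,240:340],None,fx=4,fy=4,interpolation=cv2.INTER_CUBIC)
cv2.imwrite("pics/c12.png",np.hstack([a,b]))
E
```

```text
[-5.55075159 -0.19995864  4.65987648] [ 0.05437351  1.96738555 -0.15986551]
```

View pics/c12.png

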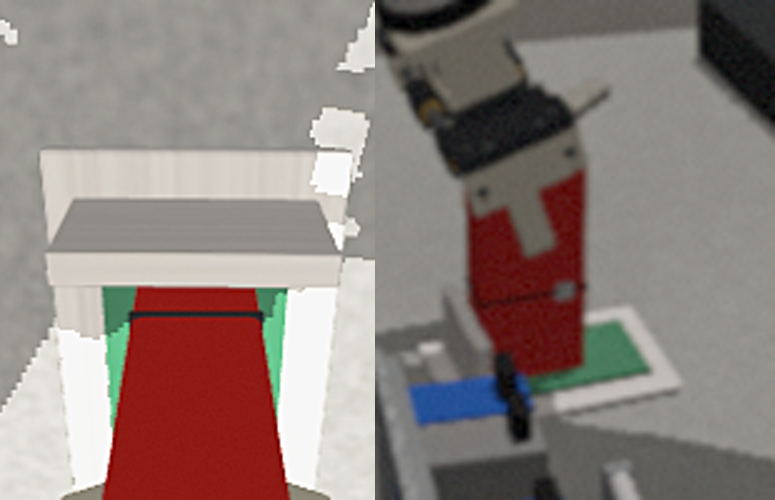

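Wrist and side views: the case stands on the pad against the stop, with green on both sides. Forces show contact on both the stop (-5.6 N) and the pad (about +8 N over hanging). Releasing now.

Request:
{"fn": "servo_tool", "kwargs": {
  "steps": "0.42 0 0 0 0 0 0; 0.5 0 0 0 0 0 0; 0.55 0 0 0 0 0 0; 0.6 0 0 0 0 0 0; 0.6 0 0 0 0 0 0"
}}

```text
clock: 13.62
eef_pos: [0.5047, -0.2583, 0.1059]
orientation: [-1.865, 0.009, -1.428]
wrist_force: [0.7, 0.2, 0.0]
gripper_width: 0.0549
```

```bash
python3 - <<'E'
from h import *
from plant import *
o=get_obs();print(o['wrist_force'],o['eef_pos'])
W=capture("wrist");S=capture("side");cv2.imwrite("pics/wrist13.png",W);cv2.imwrite("pics/side13.png",S)
a=cv2.resize(W[50:250,200:350],None,fx=2.5,fy=2.5,interpolation=cv2.INTER_CUBIC)
b=cv2.resize(S[110:235,240:340],None,fx=4,fy=4,interpolation=cv2.INTER_CUBIC)
cv2.imwrite("pics/c13.png",np.hstack([a,b]))
E
```

```text
[0.70501471 0.15212297 0.02148043] [ 0.50469837 -0.25830895  0.10588302]
```

View pics/c13.png

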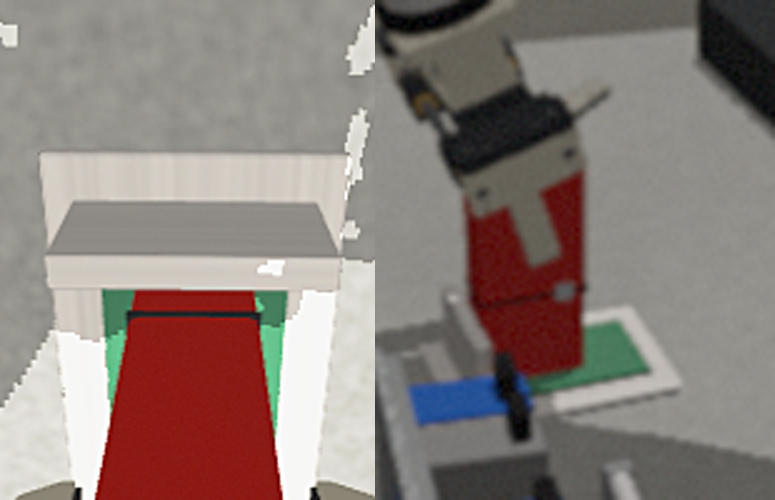

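Request:
{"fn": "servo_tool", "kwargs": {
  "steps": "0.6 0.003 0.0003 0.01 0 0 0; 0.6 0.009 0.001 0.03 0 0 0; 0.6 0.02 0.002 0.065 0 0 0; 0.6 0.032 0.003 0.105 0 0 0; 0.6 0.04 0.004 0.135 0 0 0"
}}

```text
clock: 14.13
eef_pos: [0.5455, -0.2542, 0.2447]
orientation: [-1.863, 0.008, -1.427]
wrist_force: [0.4, -0.1, 0.1]
gripper_width: 0.0557
```

Request:
{"fn": "servo_tool", "kwargs": {
  "steps": "0.6 0 0 0.03 0 -6 0; 0.6 -0.02 0 0.04 0 -12 0; 0.6 -0.06 0 0.04 0 -17 0; 0.6 -0.08 0 0.04 0 -17 0; 0.6 -0.08 0 0.04 0 -17 0"
}}

```text
clock: 14.55
eef_pos: [0.4608, -0.2539, 0.2823]
orientation: [-1.571, -0.033, -1.433]
wrist_force: [0.0, -0.6, 0.6]
gripper_width: 0.0559
```

```bash
python3 - <<'E'
from h import *
from plant import *
o=get_obs();print(o['clock'],o['eef_pos'],o['orientation'])
for n in("wrist","side","scene"): cv2.imwrite(f"pics/{n}14.png",capture(n))
S=cv2.imread("pics/side14.png");C=cv2.imread("pics/scene14.png")
a=cv2.resize(S[110:330,220:350],None,fx=2.7,fy=2.7,interpolation=cv2.INTER_CUBIC)
b=cv2.resize(C[110:330,210:350],None,fx=2.7,fy=2.7,interpolation=cv2.INTER_CUBIC)
cv2.imwrite("pics/c14.png",np.hstack([a,b]))
E
```

```text
14.55 [ 0.46078096 -0.25392403  0.28233549] [-1.57101649 -0.0333296  -1.43280507]
```

View pics/c14.png

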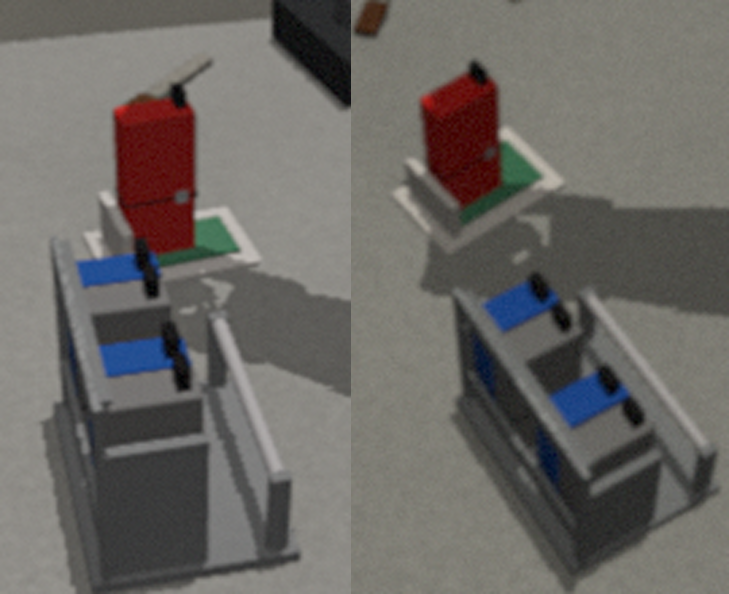

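View pics/wrist14.png

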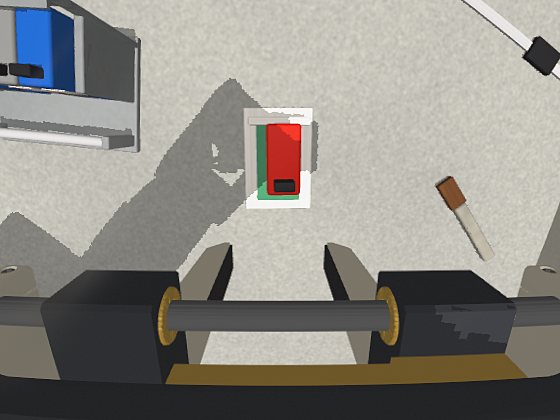

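Scene and side: the red case stands upright on the pad at the stop, and the four others stand in place. The wrist view shows the case at (284,158) over the pad. I'll check the offsets numerically.

```bash
python3 - <<'E'
from h import *
from plant import *
m=camera_model("wrist");im=cv2.imread("pics/wrist14.png")
cv2.imwrite("pics/w14.png",cv2.resize(im[90:220,225:335],None,fx=5,fy=4.5,interpolation=cv2.INTER_CUBIC))
print(m['cam_to_world'][:3,3])
Rm=mask(im,'red');r=[];l=[]
for y in range(130,175):
    x=np.where(Rm[y,240:320])[0]+240; l.append((x.min()-.5,y)); r.append((x.max()+.5,y))
th=.138;ex=np.array([np.cos(th),np.sin(th)]);ey=np.array([-np.sin(th),np.cos(th)])
a=onz(m,l,.16);b=onz(m,r,.16)
for w in(a,b): print("case yaw",np.arctan(np.polyfit(w[:,0],w[:,1],1)[0]),(w[:,:2]@ey).mean())
g=cv2.cvtColor(im,cv2.COLOR_BGR2HSV)
G=((g[...,0]>50)&(g[...,0]<95)&(g[...,1]>80)).astype(np.uint8)*255
L=[(np.where(G[y,240:320])[0].min()+239.5,y) for y in range(130,195)]
p=onz(m,L,.01);print("pad left yaw",np.arctan(np.polyfit(p[:,0],p[:,1],1)[0]),(p[:,:2]@ey).mean())
pc=(p[:,:2]@ey).mean()-.032
print("case y - pad y",((a[:,:2]@ey).mean()+(b[:,:2]@ey).mean())/2-pc,"width",((a-b)[:,:2]@ey).mean())
ys=np.where(Rm[:,284])[0];e=onz(m,[(284,ys.min()-.5),(284,ys.max()+.5)],.16);print("case x ends",e[:,:2]@ex)
E
```

```text
[ 0.54008817 -0.23932135  0.44872776]
case yaw 0.1549534035271856 -0.3097252322780174
case yaw 0.12530261301670037 -0.34251002314630347
pad left yaw 0.14125448159207188 -0.2948588797069418
case y - pad y 0.0007412519947813667 width 0.03278479086828602
case x ends [0.50756181 0.43896972]
```

View pics/w14.png

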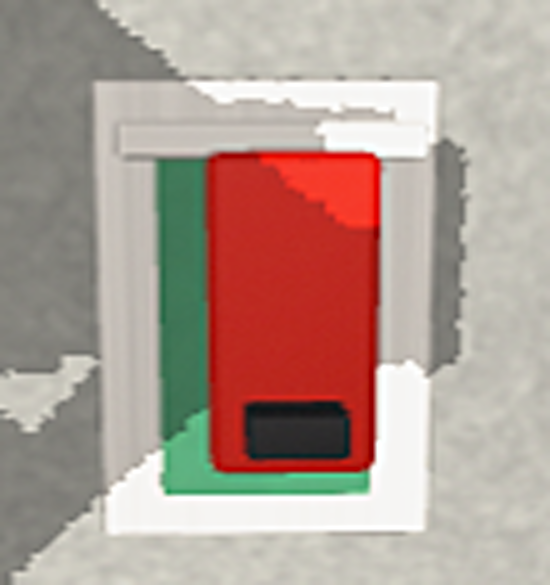

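Case centred within about 1 mm, yaw 0.140 vs the pad's 0.141, and its back edge meets the stop's front edge in the near-vertical view. Handing in.

```bash
python3 - <<'E'
from plant import *
o=get_obs();print(o['clock'],o['wrist_force'],o['gripper_width'])
print(finish_job())
E
```

```text
14.7 [ 0.17623966 -0.06468763 -0.54946217] 0.055851065903070526
the job is handed in; nothing more can be done
None
```

I handed in the job at 14.7 s, with the gripper open and well clear of everything. The red case stands upright on the green pad against the back stop.

**What I did:**
1. I pinched the red case's tab front to back and tipped the case about its lower front edge to about 0.56 rad.
2. I let go there, and the side picture showed it resting on the rail.
3. I took it again by its two broad sides, pulled it up out of the slot and turned it upright.
4. I pushed it gently against the stop (about 5 N), set it on the pad and released it.

**Last checks:**
- **Placement:** the case is about 0.7 mm off the pad's centreline sideways. Its yaw is about 0.140 rad, against 0.141 for the pad.
- **At the stop:** seen from almost straight above, its back edge lines up with the stop's front edge to about 1 mm. I judged this from the picture and the contact force, not from a direct gap measurement.
- **Other cases:** all four look upright and in their places in the scene and side pictures. I did not measure them again.
- **Forces:** the wrist readings at the end of each move stayed under about 12 N.

**Where measurements disagreed:** wrist-camera estimates of the tray position differed by 2–3 mm between views. One early gap reading was wrong because the stop was hiding the end of the pad. I used offsets within a single picture and the contact force to settle the final position.

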